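# Re-hang a splash guard on its sprung hinge pin

## Robot

A 6-joint arm with a two-finger parallel gripper is mounted at the origin on a cart in front of the work surface, level with it; the furniture and walls round the work are solid. World frame = base frame: x ahead of the robot, y to its left, z up, the work surface at z = 0. Lengths are in m, angles in rad, forces in N, time in s.
With the tool pointing down it reaches from about 0.375 to 0.825 m from the base axis. Payload 5.5 kg.
Tool frame: the origin (TCP) lies midway between the tips of the shut fingers; the grasp point (between the pads) lies 19 mm behind it; z points along the fingers, y is the direction in which the jaws open and shut (so a half turn about z gives the same grasp; the last joint's range is limited). The gripper opens to 85 mm and grips with 20 to 120 N. Pads are 22 mm wide; open, the fingers measure 114 mm over their backs; the gripper's body (76 mm by 85 mm) begins 54 mm behind the grasp point. The pads swing forward as they close: fully open they stand 13 mm farther back than shut.
Start: joints at [-1.236, 0.314, -0.047, 1.21, 0, 1.571], TCP at [0.197, -0.567, 0.231] pointing down, gripper open.
Joint ranges: [-2.67, 2.67], [-0.69, 1.73], [-1.03, 1.25], [-2.08, 2.16], [-1.42, 1.45], [-3.14, 3.14]. Speed limits (rad/s): [2.39, 2.39, 3.01, 3.14, 3.14, 3.14].

## Interface

Orientations are given as a rotation vector (axis times angle).
In Python, from workcell import monitor, imaging, order gives the robot as it stands.
- The arm moves only by the tool jog_arm, never from a script. Its argument "moves" is a list of rows, each a list of 3 entries, a list of its own where there are three numbers: the shift along the world's x, y, z in units of 0.5 m (1.0 is 0.5 m), then the turn about the world's z in units of 90 degrees (1.0 is 90 degrees), then the opening, from 0 (shut) to 1 (fully open). A call has 1 to 8 rows; each row is the pose to reach, as a shift and turn from the pose commanded when the call began; what a row does not reach only later rows make up. A row lasts 1/10 s, in which the tool goes at most 50 mm and 8.59 degrees, less where a joint would pass 70% of its speed; a pose out of reach is approached as far as the arm can. A call with a number of a shift or a turn outside -1 to 1 is refused whole. A call with a gripper value outside its range is refused whole. The fingers move at their own pace and stop on an object; the grip force is fixed at half the most. Time passes only in rows, so rows that repeat a pose let the fingers close. It gives the time, the measured TCP pose, the force and the opening at its end, in the units of the state.
- monitor.sense(): the state, without advancing time (a new reading comes with each control period).
- imaging.camera(name): name is "side" or "top" or "wrist"; returns (picture, depth): 420x560x3 uint8, red, green, blue; 420x560 float32, m along the optical axis (not along the pixel's ray), 0 where there is no reading.
- imaging.camera_model(name): a dict with "fx", "fy", "cx", "cy" (pixels), "extrinsics" (4x4, takes a point from camera to world coordinates). Camera axes: x right, y down, z forward; pixel columns grow to the right and rows downward; lengths in m; the calibration is good to about 2 mm. The wrist camera is an equidistant fisheye: a pixel r from the principal point sees the ray r / f radians off the axis. A picture is of the moment at which its call begins: read the wrist's pose just before it. camera_model takes no time and is no camera call; for the wrist camera it gives the pose at the moment of the call.
- order.finish_job(): hands the job in, once; it reports no verdict.
The state is a dict: "time": time; "q": joint angles; "joint_vel": joint speeds; "joint_torque": joint torques, N m; "ee_pos": TCP position; "eef_rot": TCP orientation; "wrist_force": force on the tool from outside, world axes, zero at the start; "wrist_torque": the same for the moment, N m; "grip_width": finger opening in m.
Only numpy, scipy, OpenCV 4.12 (cv2) and the standard library are available. Lean on these libraries where they do the work, as an engineer would, in place of code of your own. Each camera call takes 0.05 s, during which the arm holds its last target. There are 200 camera calls.

## Task

The splash guard is hanging on the empty stand, but it belongs on the other stand, in front of the capped flask. Squeeze its two tabs together to pull the sprung hinge pin clear, lift the guard off, and lower it into the other stand the same way round until it rests fully down in its slot and on its ledge, then let the pin spring fully home in its hole and leave the guard hanging there. Never force or drop the guard against a stand (feel for the seat and stay well under 20 N), and leave the flask and everything else on the bench where it stands.

Things in the scene. Friction and masses are not known exactly. Their poses are not given: they have to be found in the camera images.
- guard: the splash guard, a top-hung flap of 0.25 kg. Origin on its hinge line, half-way along; y along the hinge line from the sprung pin to the fixed stub, z up as it hangs, x through its thickness. White panel 6 mm thick (foot strip 12 mm), y = -48 to +56 mm, down to z = -87 mm; on top a rail 16 mm deep, y = -58.5 to +58.5 mm, z = -10 to +10 mm, its last 10 mm at the -y end round, carrying two upright tabs that end at z = 56 mm
- guard_grip (a point): the point to grip the guard: half-way between the outer faces of the two tabs with the pin fully drawn (guard frame 0, +5.5, +45 mm; axes as the guard's). Fingers closing along y about this point meet the sliding tab 30.5 mm to the -y side first and the fixed tab 19.5 mm to the +y side; the tabs are 50 mm wide over all at rest, 39 mm with the pin drawn
- fixed_tab (a point): middle of the outer (+y) face of the fixed white tab, 8 mm thick, 24 mm deep in x, from z = 10 to 56 mm in the guard's frame (guard frame 0, +25, +45 mm)
- pin_tab (a point): middle of the outer (-y) face of the sliding steel tab of the pin, 8 mm thick, 18 mm deep in x, ridged (guard frame 0, -25, +45 mm at rest; y = -14 mm when drawn)
- guard_stub (a point): end of the fixed stub, a steel rod 8 mm round that stands 13 mm out of the rail's +y end on the hinge line
- pin_nose (a point): end of the sprung pin, a steel rod 8 mm round with a 2 mm chamfer that stands 11 mm out of the rail's -y end on the hinge line, and is flush with it when drawn
- guard_pin (a joint): travel of the sprung pin and its tab towards the fixed tab: 0 = fully out (home), 0.011 m = fully drawn. The spring pushes it out with about 4 N at 0 and 8 N when drawn; let go, it springs back unless its nose is blocked
- stand_a_mark (a point): the start stand (fixed), on which the guard hangs: grey base plate 145x190x10 mm, two steel columns, aluminium carriage with two cheeks 44 mm deep in x whose tops are 18 mm above the hinge line. The point is on the plate's top, straight below the middle of the hinge line, which runs along the point's y 111 mm above it; z up
- stand_a_slot (a point): middle of the start stand's +y cheek on the hinge line. Cheek inner face 60.5 mm from the stand's middle, 16 mm thick. It has a vertical slot 11 mm wide, open at the top with a flared mouth 26 mm wide; the slot's flat bottom is 4 mm below the hinge line, so that the stub rests on it
- stand_a_hole (a point): middle of the start stand's -y cheek on the hinge line. Cheek inner face 61.5 mm from the stand's middle, 16 mm thick, with a through hole 12 mm wide and 11 mm high for the pin, closed above. On its inner face a ledge 20 mm deep stands out 8.5 mm, its top 10 mm below the hinge line: the round end of the rail rests on it
- stand_b_mark (a point): the goal stand (fixed), with the capped flask behind its hinge line (+x); the same as the start stand, point likewise on its plate, but its carriage is clamped at an unmeasured height: hinge line 105 to 133 mm above this point, found by feeling the guard come to rest. Let go over 3 mm off the hole's centre, the pin presses on the cheek and wedges the guard
- sample_flask: flask under a white slip-over cap, 59 mm wide, 100 mm tall, standing on the goal stand's base plate about 66 mm behind its hinge line; must not be disturbed; origin at the centre of its underside
- cup: small grey-white sample cup, 38 mm wide and tall, a bystander near the front of the bench between the stands; origin at the centre of its underside
- tin: open steel weighing tin, 70 mm wide, 33 mm tall, a bystander between the stands further back; origin at the centre of its underside
- cone_flask: conical glass flask, 63 mm wide, 112 mm tall, a bystander at the left; origin at the centre of its underside
- squeeze_bottle: squeeze wash bottle with a bent spout, 58x86 mm, 145 mm tall, a bystander at the right; origin at the centre of its underside
- salt: wide jar with a screw lid, 103 mm wide, 124 mm tall, a bystander at the left; origin at the centre of its underside
- bottle: clear reagent bottle, 44 mm wide, 98 mm tall, a bystander at the right; origin at the centre of its underside
There are look-alikes about, which are no part of the job. There is more than one size of the guard; the job needs the larger.

How it is judged:
On the way, in this order (a step that is already met when the one before it is completed fails the run):
1. the sprung pin is pulled clear while the guard is still on the start stand (value of joint guard_pin above 0.0075 m and z of guard in the frame of stand_a_mark below 0.12 m and horizontal distance between guard and stand_a_mark below 0.01 m), for 0.1 s.
2. the guard is lifted off the start stand (z of guard in the frame of stand_a_mark above 0.16 m), for 0.1 s.
At the end, for the whole second after the job is handed in: The guard hangs on the goal stand: its hinge line within 4 mm (x) and 5 mm (y) of the stand's and parallel to it within 0.05 rad, at the height of the clamped carriage (102 to 136 mm above the mark), panel upright within 0.3 rad, the pin sprung out to within 3 mm of its full travel, at rest (x of guard in the frame of stand_b_mark between -0.004 and 0.004 m and y of guard in the frame of stand_b_mark between -0.005 and 0.005 m and z of guard in the frame of stand_b_mark between 0.102 and 0.136 m and angle between the y axis of guard and the y axis of stand_b_mark, either way round below 0.05 rad and angle between guard's own z axis and vertical below 0.3 rad and value of joint guard_pin below 0.003 m and linear speed of guard below 0.03 m/s); the robot touches nothing.
It fails at once if the guard and a stand press on each other with more than 20 N (contact force between guard and stand_a above 20 N or contact force between guard and stand_b above 20 N).
It fails at once if the flask or a bystander is moved more than 20 mm or tipped (distance of any of sample_flask, cup, tin, cone_flask, squeeze_bottle, salt, bottle from where it was at the start of the episode above 0.02 m or angle between any of sample_flask, cup, tin, cone_flask, squeeze_bottle, salt, bottle's own z axis and vertical above 0.3 rad).
It also fails if it takes over 45 s, if anything falls off the work surface, if the arm or the gripper's body presses on something with over 40 N, if the wrist force passes 120 N, or if a joint passes its speed limit or range.

## Working session

There is one attempt and no reset: what is moved stays moved. The work goes in short steps, Python scripts to look and compute and a tool call to move; the robot and the scene stay as the last step left them, time stands still between calls to the robot, and variables do not carry over. Pictures are saved under pics/ and viewed, about 8 in all and at most 12, crops included, and the job is handed in when it is done.

Besides the shell and the picture viewer there is one more tool, called after "Request:" by a JSON object that holds its "op" and its "data", one argument or row to a line. jog_arm: Moves the arm, as the interface text tells. Shifts and turns lie within -1 to 1; 1 stands for 0.5 m of shift or 90 degrees of turn. Its arguments: {"type":"object","properties":{"moves":{"type":"array","items":{"type":"array"}}},"required":["moves"]}

```bash
mkdir -p pics; ls; cat > h.py <<'E'
import numpy as np,cv2
from workcell import monitor,imaging,order
def snap(n,save=None):
    m=imaging.camera_model(n); p,d=imaging.camera(n)
    if save: cv2.imwrite('pics/'+save,p[:,:,::-1])
    np.savez('last_%s.npz'%n,p=p,d=d,E=m['extrinsics'],k=[m['fx'],m['fy'],m['cx'],m['cy']])
    return p,d,m
def world(n):
    z=np.load('last_%s.npz'%n); d=z['d']; fx,fy,cx,cy=z['k']
    v,u=np.mgrid[:d.shape[0],:d.shape[1]]
    P=np.stack([(u-cx)/fx*d,(v-cy)/fy*d,d],-1)@z['E'][:3,:3].T+z['E'][:3,3]
    P[d==0]=np.nan
    return z['p'],P
E
python3 - <<'E'
from h import *
print(monitor.sense())
for n in('top','side'):
    p,d,m=snap(n,n+'0.png'); print(m,(d>0).mean())
a=cv2.imread('pics/top0.png')
E
```

```text
pics
{'time': 0.0, 'q': array([-1.23602527e+00,  3.14239630e-01, -4.80308905e-02,  1.21016623e+00,
       -2.02969495e-05,  1.57079220e+00]), 'joint_vel': array([-0.00021811, -0.00082716, -0.00034412,  0.00076598, -0.00036309,
       -0.00063535]), 'joint_torque': array([ 5.73686211e-04, -5.39587891e+01,  3.39752448e+01,  1.91511470e-02,
       -9.93822709e-05, -1.06219639e-05]), 'ee_pos': array([ 0.19694861, -0.56618525,  0.2304475 ]), 'eef_rot': array([-3.09609220e+00, -5.23142512e-01,  4.60497990e-04]), 'wrist_force': array([-0.13047015, -0.32386264,  0.60207122]), 'wrist_torque': array([-0.03333503, -0.02128908,  0.01033839]), 'grip_width': 0.08584720289146895}
{'fx': 478.6374988611477, 'fy': 478.6374988611477, 'cx': 283.2405991565794, 'cy': 204.2627860290778, 'extrinsics': array([[ 1.99304818e-02, -9.89337111e-01,  1.44273549e-01,
         3.36558021e-01],
       [-9.99801000e-01, -1.98457597e-02,  2.02649047e-03,
        -8.63601376e-03],
       [ 8.58335969e-04, -1.44285228e-01, -9.89535768e-01,
         1.43371136e+00],
       [ 0.00000000e+00,  0.00000000e+00,  0.00000000e+00,
         1.00000000e+00]])} 0.9961437074829932
{'fx': 420.5129194724613, 'fy': 420.5129194724613, 'cx': 270.55646756454166, 'cy': 210.68974972531805, 'extrinsics': array([[ 0.99862107, -0.0166803 ,  0.04977681,  0.45033882],
       [-0.0511533 , -0.5223492 ,  0.85119601, -1.29686827],
       [ 0.01180267, -0.85256852, -0.52248217,  0.90678972],
       [ 0.        ,  0.        ,  0.        ,  1.        ]])} 0.9961309523809524
```

View pics/top0.png

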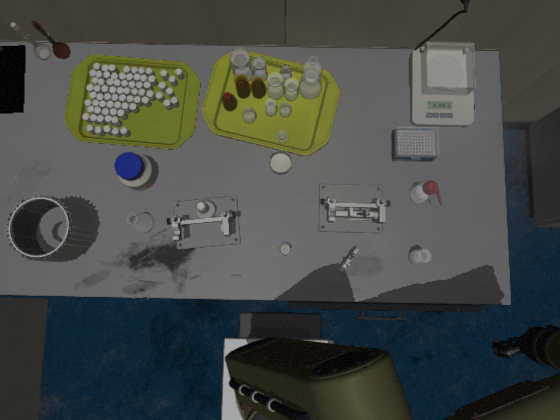

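View pics/side0.png

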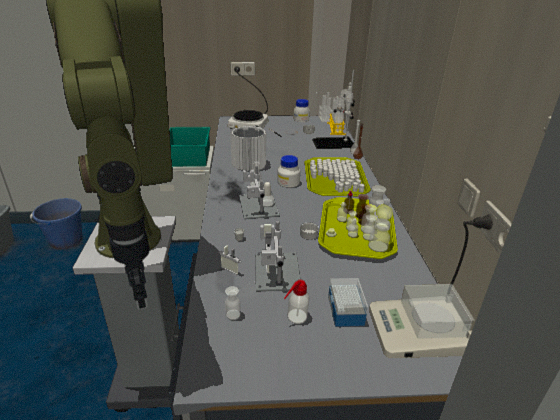

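The top view shows the start stand with the guard at (352,210). The goal stand with the capped flask is at (206,222). A smaller guard look-alike stands or lies on the bench at (349,258). Candidates for the guard are therefore (352,210), which hangs on the empty stand and is the larger, and (349,258), which is the small one. I choose (352,210) and will check it in a close crop.

```bash
python3 - <<'E'
from h import *
p,P=world('top')
a=p[170:280,310:400]; b=p[180:255,160:250]
a=cv2.resize(a,(450,550),interpolation=cv2.INTER_CUBIC); b=cv2.resize(b,None,fx=3.8,fy=3.8,interpolation=cv2.INTER_CUBIC)
c=np.zeros((550,800,3),np.uint8); c[:,:450]=a; c[:b.shape[0],450:450+b.shape[1]]=b
cv2.imwrite('pics/crop1.png',c[:,:,::-1])
# height map: print points above 0.1
for nm,(r0,r1,c0,c1) in dict(A=(180,240,310,400),B=(190,255,165,250)).items():
    Q=P[r0:r1,c0:c1]; 
    for lo,hi in((.004,.02),(.105,.122),(.122,.140),(.140,.158),(.158,.2)):
        m=(Q[...,2]>lo)&(Q[...,2]<hi); q=Q[m]
        if len(q): print(nm,lo,len(q),np.nanmin(q,0).round(3),np.nanmax(q,0).round(3),np.median(q,0).round(3))
E
```

```text
A 0.004 2346 [ 0.442 -0.356  0.004] [ 0.626 -0.087  0.02 ] [ 0.555 -0.206  0.01 ]
A 0.105 272 [ 0.482 -0.303  0.105] [ 0.546 -0.111  0.122] [ 0.532 -0.21   0.111]
A 0.122 416 [ 0.482 -0.287  0.122] [ 0.551 -0.116  0.14 ] [ 0.506 -0.212  0.132]
A 0.14 116 [ 0.484 -0.284  0.14 ] [ 0.544 -0.131  0.158] [ 0.514 -0.226  0.143]
A 0.158 65 [ 0.493 -0.279  0.159] [ 0.536 -0.182  0.182] [ 0.504 -0.189  0.176]
B 0.004 2431 [0.39  0.094 0.004] [0.586 0.353 0.02 ] [0.472 0.218 0.01 ]
B 0.105 258 [0.423 0.128 0.105] [0.532 0.316 0.122] [0.484 0.226 0.112]
B 0.122 203 [0.423 0.14  0.122] [0.503 0.297 0.14 ] [0.458 0.157 0.134]
B 0.14 32 [0.462 0.15  0.14 ] [0.499 0.295 0.158] [0.483 0.158 0.154]
B 0.158 6 [0.474 0.158 0.158] [0.498 0.294 0.162] [0.482 0.287 0.159]
```

View pics/crop1.png

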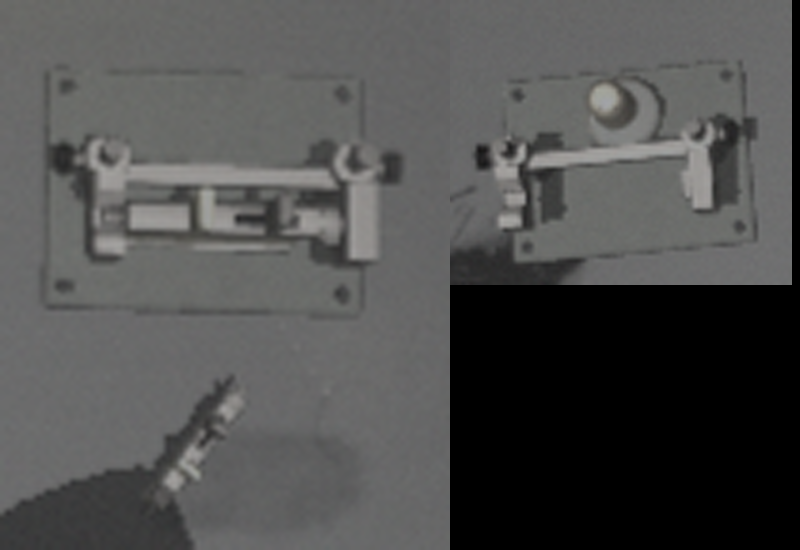

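The left crop confirms the choice: the large guard hangs with its slot cheek at left (world +y) and its hole cheek at right, and the small look-alike is at lower centre. The right crop shows the goal stand the same way round, yawed a few degrees. I'll move over the start stand and measure with the wrist camera.

Request:
{"op": "jog_arm", "data": {
  "moves": [
    [[0.3,0.36,0.2],0,1],
    [[0.62,0.71,0.2],-0.213,1],
    [[0.62,0.71,0.2],-0.213,1],
    [[0.62,0.71,0.2],-0.213,1],
    [[0.62,0.71,0.2],-0.213,1],
    [[0.62,0.71,0.2],-0.213,1],
    [[0.62,0.71,0.2],-0.213,1],
    [[0.62,0.71,0.2],-0.213,1]
  ]
}}

```text
time: 0.9
ee_pos: [0.451, -0.2749, 0.3151]
eef_rot: [-3.141, -0.0, 0.0]
wrist_force: [0.8, -1.8, -0.5]
grip_width: 0.0853
```

Request:
{"op": "jog_arm", "data": {
  "moves": [
    [[0,0,0],0,1],
    [[0,0,0],0,1],
    [[0,0,0],0,1],
    [[0,0,0],0,1]
  ]
}}

```text
time: 1.3
ee_pos: [0.4492, -0.2776, 0.3145]
eef_rot: [-3.141, 0.003, 0.001]
wrist_force: [0.8, -1.0, 0.4]
grip_width: 0.0854
```

Request:
{"op": "jog_arm", "data": {
  "moves": [
    [[0.115,0.135,0.05],0,1],
    [[0.115,0.135,0.05],0,1],
    [[0.115,0.135,0.05],0,1],
    [[0.115,0.135,0.05],0,1],
    [[0.115,0.135,0.05],0,1]
  ]
}}

```text
time: 1.8
ee_pos: [0.5066, -0.2103, 0.3394]
eef_rot: [3.142, -0.002, -0.002]
wrist_force: [0.9, -0.0, -0.6]
grip_width: 0.0857
```

```bash
python3 - <<'E'
from h import *
s=monitor.sense();print(s['ee_pos'],s['eef_rot'])
p,d,m=snap('wrist','w1.png'); print(m,(d>0).mean())
E
```

```text
[ 0.5066454  -0.21027669  0.33944425] [ 3.14157599e+00 -2.42931029e-03 -1.81797158e-03]
{'fx': 325.19226210127806, 'fy': 325.19226210127806, 'cx': 279.51147340032753, 'cy': 208.77086950229804, 'extrinsics': array([[-0.00131972, -0.95854976, -0.28492212,  0.57987088],
       [-0.99999786,  0.00171821, -0.00114863, -0.21064201],
       [ 0.00159058,  0.28492   , -0.95854998,  0.481654  ],
       [ 0.        ,  0.        ,  0.        ,  1.        ]])} 0.9923809523809524
```

View pics/w1.png

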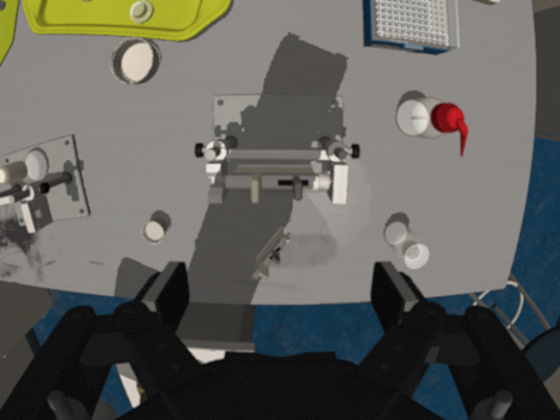

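The wrist view shows the guard at (278,183): white fixed tab (255,188), steel sliding tab (297,187), rail ends at the slot cheek (215,180) and hole cheek (340,184). Next I'll turn this into world points using the depth.

```bash
cat >> h.py <<'E'
def wworld():
    z=np.load('last_wrist.npz'); d=z['d']; f,_,cx,cy=z['k']
    v,u=np.mgrid[:d.shape[0],:d.shape[1]]; r=np.hypot(u-cx,v-cy)+1e-9; t=np.tan(r/f)/r
    P=np.stack([(u-cx)*t*d,(v-cy)*t*d,d],-1)@z['E'][:3,:3].T+z['E'][:3,3]
    P[d==0]=np.nan
    return z['p'],P
def blobs(P,lo,hi,box,mn=8):
    x0,x1,y0,y1=box
    m=(P[...,2]>lo)&(P[...,2]<hi)&(P[...,0]>x0)&(P[...,0]<x1)&(P[...,1]>y0)&(P[...,1]<y1)
    n,l,st,_=cv2.connectedComponentsWithStats(m.astype(np.uint8))
    for i in range(1,n):
        if st[i,4]<mn: continue
        q=P[l==i]
        print(lo,hi,'n',st[i,4],'px',st[i,:4],'min',q.min(0).round(4),'max',q.max(0).round(4),'med',np.median(q,0).round(4))
E
python3 - <<'E'
from h import *
p,P=wworld()
box=(.43,.62,-.32,-.10)
for lo,hi in((.172,.185),(.135,.144),(.126,.135),(.145,.172)): blobs(P,lo,hi,box)
# plate
m=((P[...,2]>.004)&(P[...,2]<.016)&(P[...,0]>.44)&(P[...,0]<.64)&(P[...,1]>-.33)&(P[...,1]<-.09))
print(P[m].min(0),P[m].max(0)); r=cv2.minAreaRect(P[m][:,:2].astype(np.float32)*1000);print(r)
E
```

```text
0.172 0.185 n 185 px [251 179   8  24] min [ 0.4957 -0.1904  0.1727] max [ 0.5185 -0.1831  0.1781] med [ 0.5078 -0.1872  0.1759]
0.172 0.185 n 134 px [294 182   8  19] min [ 0.4972 -0.232   0.1724] max [ 0.5154 -0.225   0.178 ] med [ 0.5069 -0.2288  0.1758]
0.135 0.144 n 18 px [213 147   6  11] min [ 0.536  -0.1452  0.1358] max [ 0.5467 -0.1398  0.1438] med [ 0.5432 -0.1439  0.1393]
0.135 0.144 n 19 px [335 148   7  11] min [ 0.5347 -0.2771  0.1355] max [ 0.5452 -0.2707  0.1438] med [ 0.5421 -0.2726  0.1389]
0.135 0.144 n 166 px [207 163  15  12] min [ 0.5166 -0.1476  0.1351] max [ 0.5293 -0.1324  0.1402] med [ 0.5232 -0.1401  0.1382]
0.135 0.144 n 586 px [332 164  17  40] min [ 0.484  -0.2857  0.1351] max [ 0.5278 -0.2687  0.141 ] med [ 0.5072 -0.2767  0.1386]
0.135 0.144 n 10 px [254 172   7   4] min [ 0.5165 -0.1904  0.1357] max [ 0.5191 -0.1838  0.1431] med [ 0.5186 -0.1875  0.1389]
0.135 0.144 n 12 px [293 175   7   3] min [ 0.514  -0.2322  0.1352] max [ 0.5155 -0.2254  0.1437] med [ 0.5151 -0.2282  0.1383]
0.135 0.144 n 154 px [207 192  16  11] min [ 0.4854 -0.1477  0.1351] max
[... 1205 characters left out ...]
0.1316]
0.145 0.172 n 112 px [205 148  12  12] min [ 0.5359 -0.1454  0.1452] max [ 0.5468 -0.1346  0.156 ] med [ 0.5413 -0.1402  0.1543]
0.145 0.172 n 108 px [337 149  12  12] min [ 0.5346 -0.2815  0.1458] max [ 0.5454 -0.2703  0.1564] med [ 0.5399 -0.2758  0.1546]
0.145 0.172 n 75 px [252 174   9  25] min [ 0.4978 -0.1907  0.1452] max [ 0.5189 -0.1836  0.1709] med [ 0.5159 -0.1905  0.1593]
0.145 0.172 n 62 px [293 177  10  18] min [ 0.5008 -0.2333  0.1452] max [ 0.5155 -0.2246  0.172 ] med [ 0.5145 -0.2273  0.1605]
[ 0.46631271 -0.30395849  0.00500385] [ 0.61197834 -0.11314248  0.01597656]
((539.4832763671875, -207.74453735351562), (191.18614196777344, 144.6779327392578), 88.98926544189453)
```

Request:
{"op": "jog_arm", "data": {
  "moves": [
    [[-0.06,0.86,0],0,1],
    [[-0.06,0.86,0],0,1],
    [[-0.06,0.86,0],0,1],
    [[-0.06,0.86,0],0,1],
    [[-0.06,0.86,0],0,1],
    [[-0.06,0.86,0],0,1],
    [[-0.06,0.86,0],0,1],
    [[-0.06,0.86,0],0,1]
  ]
}}

```text
time: 2.65
ee_pos: [0.4885, 0.0439, 0.3399]
eef_rot: [-3.099, -0.098, 0.004]
wrist_force: [0.1, -0.5, -0.5]
grip_width: 0.0856
```

Request:
{"op": "jog_arm", "data": {
  "moves": [
    [[0,0.06,0],0,1],
    [[0,0.06,0],0,1],
    [[0,0.06,0],0,1]
  ]
}}

```text
time: 2.95
ee_pos: [0.49, 0.0592, 0.3398]
eef_rot: [-3.085, -0.131, 0.006]
wrist_force: [-0.1, -0.1, -0.4]
grip_width: 0.0853
```

```bash
python3 - <<'E'
from h import *
s=monitor.sense();print(s['time'],s['ee_pos'],s['eef_rot'])
snap('wrist','w2.png')
p,P=wworld()
box=(.37,.57,.10,.35)
for lo,hi in((.119,.127),(.127,.135),(.135,.144),(.144,.152),(.152,.17)): blobs(P,lo,hi,box,15)
E
```

```text
2.95 [0.49000882 0.05921856 0.33983717] [-3.08490159 -0.13124551  0.00618472]
0.119 0.127 n 21 px [205 161   8   9] min [0.4948 0.1488 0.1191] max [0.5033 0.1573 0.1259] med [0.5014 0.1505 0.1219]
0.119 0.127 n 33 px [105 168   8  10] min [0.4757 0.284  0.1193] max [0.4866 0.2917 0.1269] med [0.4829 0.2857 0.1233]
0.119 0.127 n 47 px [203 177  15  18] min [0.4667 0.1416 0.119 ] max [0.4854 0.1596 0.127 ] med [0.4828 0.1439 0.1231]
0.119 0.127 n 70 px [104 182  13  14] min [0.4516 0.2788 0.1191] max [0.4699 0.2964 0.127 ] med [0.4586 0.281  0.1245]
0.119 0.127 n 29 px [216 196   4  18] min [0.4432 0.1388 0.1192] max [0.4645 0.1414 0.1269] med [0.4522 0.1401 0.1231]
0.119 0.127 n 73 px [106 202  14  14] min [0.426  0.2757 0.1193] max [0.4425 0.2932 0.1268] med [0.4388 0.2781 0.1236]
0.127 0.135 n 21 px [203 163   8   9] min [0.4938 0.1489 0.1273] max [0.5032 0.1577 0.1345] med [0.5014 0.15   0.1304]
0.127 0.135 n 29 px [102 170   7   9] min [0.4756 0.2844 0.1286] max [0.4867 0.2907 0.1345] med [0.4825 0.2856 0.1314]
0.127 0.135 n 527 px [201 178  17  38] min [0.4419 0.1387 0.127 ] max 
[... 302 characters left out ...]
n 24 px [202 164   8  11] min [0.4925 0.1479 0.1356] max [0.5031 0.1554 0.1432] med [0.5001 0.1495 0.1396]
0.135 0.144 n 39 px [ 99 171   7  10] min [0.4758 0.2839 0.135 ] max [0.4866 0.291  0.1438] med [0.4825 0.2856 0.1397]
0.144 0.152 n 27 px [200 165   8  10] min [0.4943 0.1478 0.1441] max [0.503  0.1561 0.1518] med [0.5005 0.1495 0.1468]
0.144 0.152 n 38 px [ 96 172   7  10] min [0.4761 0.284  0.1442] max [0.4864 0.2917 0.152 ] med [0.482  0.2855 0.1476]
0.152 0.17 n 108 px [194 166  12  12] min [0.4911 0.148  0.1522] max [0.503  0.1605 0.1563] med [0.4972 0.1544 0.1542]
0.152 0.17 n 63 px [ 91 173   8  10] min [0.4756 0.2846 0.1521] max [0.4867 0.2951 0.1557] med [0.4809 0.2894 0.1541]
```

View pics/w2.png

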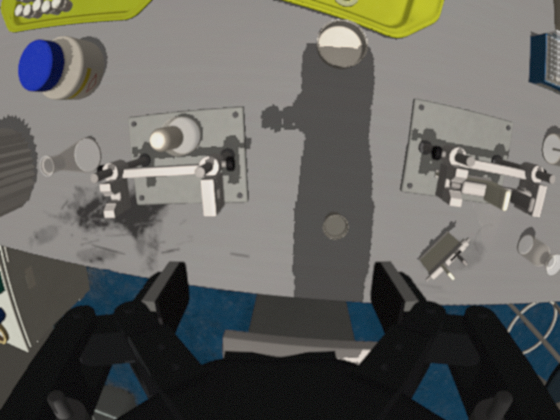

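The goal stand is in view at (160,185), but near the edge of the picture. I'll move over it for one measurement from close by.

Request:
{"op": "jog_arm", "data": {
  "moves": [
    [[-0.07,0.316,0],0.02,1],
    [[-0.07,0.316,0],0.02,1],
    [[-0.07,0.316,0],0.02,1],
    [[-0.07,0.316,0],0.02,1],
    [[-0.07,0.316,0],0.02,1],
    [[-0.07,0.316,0],0.02,1]
  ]
}}

```text
time: 3.6
ee_pos: [0.4727, 0.1203, 0.3401]
eef_rot: [-3.032, -0.28, 0.018]
wrist_force: [-0.3, 0.2, 0.8]
grip_width: 0.0856
```

```bash
cat >> h.py <<'E'
def med(P,lo,hi,box):
    x0,x1,y0,y1=box
    m=(P[...,2]>lo)&(P[...,2]<hi)&(P[...,0]>x0)&(P[...,0]<x1)&(P[...,1]>y0)&(P[...,1]<y1)
    r=cv2.minAreaRect(P[m][:,:2].astype(np.float32)*1000)
    print('n',m.sum(),np.median(P[m],0).round(4),np.array(r[0]).round(1),np.array(r[1]).round(1),round(r[2],1)); return np.array(r[0])/1000
E
python3 - <<'E'
from h import *
s=monitor.sense();print(s['time'],s['ee_pos'],s['eef_rot'])
snap('wrist')
p,P=wworld()
a=med(P,.129,.137,(.43,.49,.135,.165)); b=med(P,.129,.137,(.42,.475,.272,.30))
c=med(P,.152,.17,(.47,.52,.135,.165)); d=med(P,.152,.17,(.46,.51,.27,.31))
for q,w in((a,b),(c,d)): print(np.degrees(np.arctan2(q[0]-w[0],w[1]-q[1])),np.linalg.norm(w-q))
e=b-a; e/=np.linalg.norm(e); print(a+69.5e-3*e,b-68.5e-3*e)
m=((P[...,2]>.004)&(P[...,2]<.016)&(P[...,0]>.38)&(P[...,0]<.6)&(P[...,1]>.09)&(P[...,1]<.34))
print(cv2.minAreaRect(P[m][:,:2].astype(np.float32)*1000))
# flask cap
blobs(P,.09,.125,(.49,.56,.18,.27),30)
E
```

```text
3.6 [0.47273917 0.12030247 0.34011675] [-3.03205399 -0.27989083  0.01787651]
n 556 [0.4641 0.1494 0.1333] [463.2 149.6] [43.2 16.1] 7.0
n 273 [0.456  0.2859 0.1328] [447.  286.9] [45.  17.9] 7.0
n 108 [0.4968 0.1544 0.1546] [496.6 154.7] [10.8 11.8] 55.7
n 82 [0.4809 0.2897 0.1542] [481. 290.] [11.1 11.3] 83.3
6.717952389866662 0.1382294729118197
6.58331447471337 0.13626692571608434
[0.45505689 0.21859298] [0.45503005 0.21882087]
((487.2223815917969, 221.44235229492188), (146.21739196777344, 190.12744140625), 6.914761066436768)
0.09 0.125 n 512 px [209 107  26  25] min [0.508  0.2095 0.0906] max [0.5381 0.24   0.1111] med [0.5241 0.2216 0.1059]
0.09 0.125 n 69 px [229 147  24   6] min [0.49   0.1801 0.0901] max [0.4936 0.2087 0.1016] med [0.4917 0.1912 0.0995]
```

```bash
python3 - <<'E'
from h import *
s=monitor.sense();print(s['q'].round(3),s['joint_vel'].round(3),np.degrees(np.arctan2(s['ee_pos'][1],s['ee_pos'][0])))
E
```

```text
[ 0.183  0.078 -0.094  1.401  0.097  3.141] [-0.002 -0.001  0.001 -0.001  0.    -0.   ] 14.279483755268322
```

Joint 6 has reached its limit (q6 = 3.14). The half-turned grasp suits both stands, so I'll turn the tool +180° on the way back to the start stand.

Request:
{"op": "jog_arm", "data": {
  "moves": [
    [[0.02,-0.1,0],0.09,1],
    [[0.03,-0.2,0],0.18,1],
    [[0.04,-0.3,0],0.27,1],
    [[0.05,-0.4,0],0.36,1],
    [[0.06,-0.5,0],0.45,1],
    [[0.07,-0.58,0],0.54,1],
    [[0.07,-0.646,0],0.63,1],
    [[0.07,-0.646,0],0.72,1]
  ]
}}

```text
time: 4.45
ee_pos: [0.5073, -0.2082, 0.339]
eef_rot: [-2.432, -1.865, 0.098]
wrist_force: [-0.1, 1.0, -0.1]
grip_width: 0.0855
```

Request:
{"op": "jog_arm", "data": {
  "moves": [
    [[0,0,0],0.09,1],
    [[0,0,0],0.18,1],
    [[0,0,0],0.27,1],
    [[0,0,0],0.36,1],
    [[0,0,0],0.45,1],
    [[0,0,0],0.54,1],
    [[0,0,0],0.63,1],
    [[0,0,0],0.72,1]
  ]
}}

```text
time: 5.25
ee_pos: [0.5075, -0.2029, 0.34]
eef_rot: [-1.06, -2.921, 0.145]
wrist_force: [0.5, -0.7, 0.3]
grip_width: 0.0854
```

```bash
cat >> h.py <<'E'
from scipy.spatial.transform import Rotation as Rn
def pose():
    s=monitor.sense(); R=Rn.from_rotvec(s['eef_rot']).as_matrix()
    print('t',s['time'],'pos',s['ee_pos'].round(4),'yaw x',np.degrees(np.arctan2(R[1,0],R[0,0])).round(2),'tool z',R[:,2].round(4),'yz',R[2,1].round(4),'F',s['wrist_force'].round(1),'T',s['wrist_torque'].round(2),'w',s['grip_width'].round(4),'q',s['q'].round(3))
E
python3 -c "
from h import *
pose()"
```

```text
Traceback (most recent call last):
  File "h.py", line 36, in pose
    print('t',s['time'],'pos',s['ee_pos'].round(4),'yaw x',np.degrees(np.arctan2(R[1,0],R[0,0])).round(2),'tool z',R[:,2].round(4),'yz',R[2,1].round(4),'F',s['wrist_force'].round(1),'T',s['wrist_torque'].round(2),'w',s['grip_width'].round(4),'q',s['q'].round(3))
                                                                                                                                                                                                                         ^^^^^^^^^^^^^^^^^^^^^
AttributeError: 'float' object has no attribute 'round'
```

```bash
sed -i "s/s\['grip_width'\].round(4)/round(s['grip_width'],4)/" h.py
python3 -c "
from h import *
pose()"
```

```text
t 5.25 pos [ 0.5075 -0.2029  0.34  ] yaw x 140.12 tool z [-0.0606 -0.0767 -0.9952] yz -0.0977 F [ 0.5 -0.7  0.3] T [ 0.1  -0.07 -0.02] w 0.0854 q [-0.324  0.22   0.071  1.455 -0.092  0.373]
```

Saturating joint 6 left a 5.6° tilt (q4 = ±0.097), which the moves can't command directly. I can undo it at the other q6 limit by moving in -y, so I'll turn on to q6 = -180°.

Request:
{"op": "jog_arm", "data": {
  "moves": [
    [[0,0.1,0],0.095,1],
    [[0,0.2,0],0.19,1],
    [[0,0.3,0],0.285,1],
    [[0,0.4,0],0.38,1],
    [[0,0.4,0],0.475,1],
    [[0,0.4,0],0.57,1],
    [[0,0.4,0],0.665,1],
    [[0,0.4,0],0.76,1]
  ]
}}

```text
time: 6.05
ee_pos: [0.5077, -0.0024, 0.3402]
eef_rot: [-0.768, 3.015, -0.147]
wrist_force: [1.1, -0.5, 0.0]
grip_width: 0.085
```

Request:
{"op": "jog_arm", "data": {
  "moves": [
    [[0,0,0],0.095,1],
    [[0,0,0],0.19,1],
    [[0,0,0],0.285,1],
    [[0,0,0],0.38,1],
    [[0,0,0],0.475,1],
    [[0,0,0],0.57,1],
    [[0,0,0],0.665,1],
    [[0,0,0],0.76,1]
  ]
}}

```text
time: 6.85
ee_pos: [0.5076, -0.0029, 0.3402]
eef_rot: [-2.294, 2.033, -0.096]
wrist_force: [-0.3, -0.4, 0.6]
grip_width: 0.0853
```

Request:
{"op": "jog_arm", "data": {
  "moves": [
    [[0,0,0],0.095,1],
    [[0,0,0],0.19,1],
    [[0,0,0],0.285,1],
    [[0,0,0],0.38,1],
    [[0,0,0],0.475,1],
    [[0,0,0],0.57,1],
    [[0,0,0],0.665,1],
    [[0,0,0],0.76,1]
  ]
}}

```text
time: 7.65
ee_pos: [0.5076, -0.003, 0.3401]
eef_rot: [-3.02, 0.389, -0.015]
wrist_force: [0.2, -0.3, 0.4]
grip_width: 0.0854
```

```bash
python3 -c "
from h import *
pose()"
```

```text
t 7.65 pos [ 0.5076 -0.003   0.3401] yaw x -14.68 tool z [ 0.022   0.0948 -0.9953] yz -0.0972 F [ 0.2 -0.3  0.4] T [-0.1   0.06  0.  ] w 0.0854 q [-0.069  0.1   -0.07   1.385  0.096 -2.953]
```

Request:
{"op": "jog_arm", "data": {
  "moves": [
    [[0,0,0],0.09,1],
    [[0,0,0],0.12,1],
    [[0,-0.1,0],0.12,1],
    [[0,-0.2,0],0.12,1],
    [[0,-0.2,0],0.12,1],
    [[0,-0.2,0],0.12,1]
  ]
}}

```text
time: 8.25
ee_pos: [0.5147, -0.0541, 0.34]
eef_rot: [-3.077, 0.219, 0.0]
wrist_force: [0.6, -0.1, 0.2]
grip_width: 0.0858
```

```bash
python3 -c "
from h import *
pose()"
```

```text
t 8.25 pos [ 0.5147 -0.0541  0.34  ] yaw x -8.14 tool z [ 0.0038  0.0566 -0.9984] yz -0.0566 F [ 0.6 -0.1  0.2] T [-0.01  0.02  0.03] w 0.0858 q [-0.141  0.138 -0.025  1.412  0.057 -3.141]
```

Request:
{"op": "jog_arm", "data": {
  "moves": [
    [[-0.01,-0.1,0],0,1],
    [[-0.01,-0.2,0],0,1],
    [[-0.01,-0.25,0],0,1]
  ]
}}

```text
time: 8.55
ee_pos: [0.5221, -0.1023, 0.3401]
eef_rot: [-3.106, 0.321, 0.005]
wrist_force: [-0.0, 0.2, -0.5]
grip_width: 0.0854
```

```bash
python3 -c "
from h import *
pose()"
```

```text
t 8.55 pos [ 0.5221 -0.1023  0.3401] yaw x -11.81 tool z [-0.0012  0.0193 -0.9998] yz -0.0186 F [-0.   0.2 -0.5] T [ 0.    0.   -0.01] w 0.0854 q [-0.205  0.168  0.011  1.419  0.019 -3.141]
```

Request:
{"op": "jog_arm", "data": {
  "moves": [
    [[0,-0.07,0],0,1],
    [[0,-0.07,0],0,1]
  ]
}}

```text
time: 8.75
ee_pos: [0.5261, -0.1224, 0.3397]
eef_rot: [-3.117, 0.362, 0.008]
wrist_force: [-0.7, -0.4, 0.2]
grip_width: 0.0857
```

```bash
python3 -c "
from h import *
pose()"
```

```text
t 8.75 pos [ 0.5261 -0.1224  0.3397] yaw x -13.27 tool z [-0.0047  0.0044 -1.    ] yz -0.0032 F [-0.7 -0.4  0.2] T [ 0.01 -0.03  0.03] w 0.0857 q [-2.310e-01  1.840e-01  3.000e-02  1.422e+00  3.000e-03 -3.141e+00]
```

Request:
{"op": "jog_arm", "data": {
  "moves": [
    [[0,0,0],-0.095,1],
    [[0,0,0],-0.19,1],
    [[0,0,0],-0.285,1],
    [[-0.01,-0.05,0],-0.38,1],
    [[-0.02,-0.1,0],-0.475,1],
    [[-0.038,-0.16,0],-0.57,1],
    [[-0.038,-0.16,0],-0.665,1],
    [[-0.038,-0.16,0],-0.76,1]
  ]
}}

```text
time: 9.55
ee_pos: [0.5062, -0.2016, 0.3399]
eef_rot: [-2.366, 2.057, 0.003]
wrist_force: [-0.4, -0.5, -0.1]
grip_width: 0.0853
```

Request:
{"op": "jog_arm", "data": {
  "moves": [
    [[0,0,0],-0.095,1],
    [[0,0,0],-0.19,1],
    [[0,0,0],-0.285,1],
    [[0,0,0],-0.38,1],
    [[0,0,0],-0.475,1],
    [[0,0,0],-0.57,1],
    [[0,0,0],-0.665,1],
    [[0,0,0],-0.76,1]
  ]
}}

```text
time: 10.35
ee_pos: [0.5065, -0.2006, 0.34]
eef_rot: [-0.804, 3.03, -0.003]
wrist_force: [-0.5, -0.4, -0.5]
grip_width: 0.0857
```

Request:
{"op": "jog_arm", "data": {
  "moves": [
    [[0,0,0],-0.095,1],
    [[0,0,0],-0.19,1],
    [[0,0,0],-0.285,1],
    [[0,0,0],-0.34,1],
    [[0,0,0],-0.34,1],
    [[0,0,0],-0.34,1]
  ]
}}

```text
time: 10.95
ee_pos: [0.5065, -0.2007, 0.34]
eef_rot: [0.012, 3.136, -0.006]
wrist_force: [0.1, 0.4, -0.4]
grip_width: 0.0852
```

```bash
python3 -c "
from h import *
pose()
snap('wrist','w3.png')
p,P=wworld()
a=med(P,.172,.185,(.48,.53,-.2,-.17));b=med(P,.172,.185,(.48,.53,-.25,-.21))
c=med(P,.134,.143,(.48,.53,-.155,-.125));d=med(P,.134,.143,(.48,.53,-.295,-.262))
print((a+b)/2)
"
```

```text
t 10.95 pos [ 0.5065 -0.2007  0.34  ] yaw x 179.57 tool z [ 0.0055 -0.004  -1.    ] yz -0.004 F [ 0.1  0.4 -0.4] T [ 0.05  0.01 -0.01] w 0.0852 q [-0.376  0.182  0.029  1.41  -0.002 -0.369]
n 186 [ 0.5051 -0.187   0.1758] [ 505.7 -186.6] [22.9  6.9] 0.2
n 141 [ 0.5044 -0.2285  0.176 ] [ 505.2 -228.9] [ 7.9 17.8] 88.7
n 348 [ 0.4977 -0.1399  0.1382] [ 506.7 -139.2] [44.1 16.5] 1.0
n 587 [ 0.5048 -0.2765  0.1387] [ 504.9 -276.7] [16.7 43.7] 88.2
[ 0.50548492 -0.20772985]
```

Request:
{"op": "jog_arm", "data": {
  "moves": [
    [[0,-0.003,-0.08],0,1],
    [[0,-0.003,-0.16],0,1],
    [[0,-0.003,-0.22],0,1],
    [[0,-0.003,-0.28],0,1],
    [[0,-0.003,-0.33],0,1],
    [[0,-0.003,-0.37],0,1],
    [[0,-0.003,-0.388],0,1],
    [[0,-0.003,-0.388],0,1]
  ]
}}

```text
time: 11.8
ee_pos: [0.5056, -0.202, 0.145]
eef_rot: [0.014, 3.138, -0.005]
wrist_force: [0.5, -0.6, 0.2]
grip_width: 0.0859
```

```bash
python3 -c "
from h import *
pose()
snap('wrist','w4.png'); snap('side')
p,P=wworld()
a=med(P,.172,.185,(.48,.53,-.2,-.17));b=med(P,.172,.185,(.48,.53,-.25,-.21))
"
```

```text
t 11.8 pos [ 0.5056 -0.202   0.145 ] yaw x 179.48 tool z [ 0.0033 -0.0034 -1.    ] yz -0.0033 F [ 0.5 -0.6  0.2] T [-0.03 -0.    0.02] w 0.0859 q [-0.379  0.257 -0.325  0.984 -0.002 -0.37 ]
n 964 [ 0.5038 -0.1868  0.1759] [ 505.5 -186.3] [23.8  8.3] 0.2
n 1408 [ 0.5029 -0.2321  0.1764] [ 503.9 -236. ] [23.5 24.9] 9.2
```

View pics/w4.png

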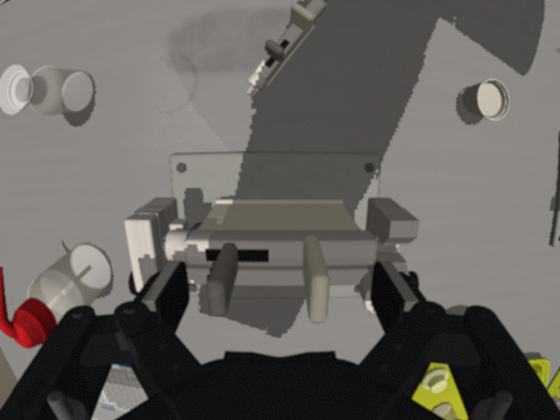

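The wrist view shows the two tabs at (222,280) and (316,280) between the open pads at (165,300) and (395,300), with clearance on both sides. I'll squeeze in steps.

Request:
{"op": "jog_arm", "data": {
  "moves": [
    [[0,0,0],0,0.75],
    [[0,0,0],0,0.65],
    [[0,0,0],0,0.57],
    [[0,0,0],0,0.52],
    [[0,0,0],0,0.49],
    [[0,0,0],0,0.49]
  ]
}}

```text
time: 12.5
ee_pos: [0.5077, -0.2024, 0.1477]
eef_rot: [0.015, 3.133, -0.007]
wrist_force: [0.1, 0.8, 7.7]
grip_width: 0.0419
```

```bash
python3 -c "
from h import *
pose()
snap('wrist','w5.png')
p,P=wworld()
blobs(P,.165,.185,(.48,.53,-.25,-.17),100)
"
```

```text
t 12.5 pos [ 0.5077 -0.2024  0.1477] yaw x 179.45 tool z [ 0.0087 -0.0043 -1.    ] yz -0.0043 F [0.1 0.8 7.7] T [0.18 0.07 0.01] w 0.0419 q [-0.379  0.254 -0.322  0.984 -0.001 -0.369]
0.165 0.185 n 1863 px [309 257  53  74] min [ 0.4942 -0.19    0.165 ] max [ 0.5196 -0.17    0.185 ] med [ 0.5013 -0.1837  0.1757]
0.165 0.185 n 1725 px [193 262  58  69] min [ 0.4963 -0.2376  0.165 ] max [ 0.52   -0.2156  0.185 ] med [ 0.5009 -0.2232  0.1755]
```

Request:
{"op": "jog_arm", "data": {
  "moves": [
    [[0,0,0.004],0,0.49],
    [[0,0,0.006],0,0.49],
    [[0,0,0.006],0,0.49]
  ]
}}

```text
time: 12.85
ee_pos: [0.5061, -0.2021, 0.1487]
eef_rot: [0.015, 3.137, -0.006]
wrist_force: [-0.4, 0.1, -0.8]
grip_width: 0.042
```

Unloaded. Now I'll close fully.

Request:
{"op": "jog_arm", "data": {
  "moves": [
    [[0,0,0.0],0,0.47],
    [[0,0,0.001],0,0.45],
    [[0,0,0.002],0,0.43],
    [[0,0,0.002],0,0.4]
  ]
}}

```text
time: 13.25
ee_pos: [0.5064, -0.2023, 0.15]
eef_rot: [0.015, 3.136, -0.007]
wrist_force: [0.3, 0.3, -2.7]
grip_width: 0.0368
```

```bash
python3 -c "
from h import *
pose()
snap('wrist','w6.png')
"
```

```text
t 13.25 pos [ 0.5064 -0.2023  0.15  ] yaw x 179.44 tool z [ 0.0054 -0.0042 -1.    ] yz -0.0042 F [ 0.3  0.3 -2.7] T [ 0.06 -0.03 -0.  ] w 0.0368 q [-0.379  0.253 -0.319  0.993 -0.002 -0.369]
```

View pics/w6.png

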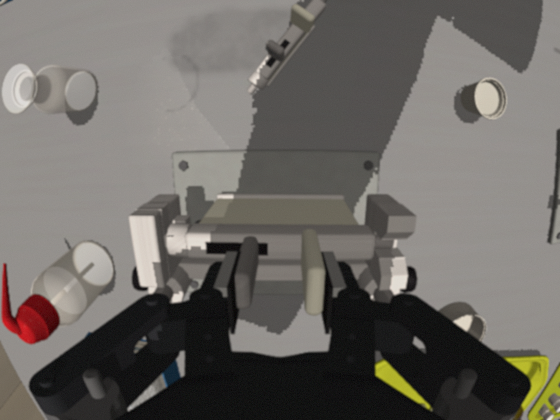

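Both tabs are clamped between the pads at (235,290) and (330,290), the pin is drawn, and the wrist carries about the guard's weight. I'll lift straight up.

Request:
{"op": "jog_arm", "data": {
  "moves": [
    [[0,0,0.005],0,0.38],
    [[0,0,0.01],0,0.38],
    [[0,0,0.015],0,0.38],
    [[0,0,0.02],0,0.38]
  ]
}}

```text
time: 13.7
ee_pos: [0.5065, -0.2024, 0.1604]
eef_rot: [0.015, 3.136, -0.007]
wrist_force: [0.2, -0.1, -2.0]
grip_width: 0.036
```

Request:
{"op": "jog_arm", "data": {
  "moves": [
    [[0,0,0.02],0,0.38],
    [[0,0,0.05],0,0.38],
    [[0,0,0.09],0,0.38],
    [[0,0,0.14],0,0.38],
    [[0,0,0.2],0,0.38],
    [[0,0,0.26],0,0.38],
    [[0,0,0.26],0,0.38]
  ]
}}

```text
time: 14.4
ee_pos: [0.5086, -0.2032, 0.2953]
eef_rot: [0.015, 3.129, -0.011]
wrist_force: [0.4, -0.1, -2.4]
grip_width: 0.0366
```

```bash
python3 -c "
from h import *
pose()
snap('wrist','w7.png')
p,d,m=snap('side'); cv2.imwrite('pics/s7.png',cv2.resize(p[170:310,190:330],(700,700))[:,:,::-1])
p,P=wworld()
# rail: top surface
blobs(P,.255,.30,(.48,.54,-.29,-.13),100)
"
```

```text
t 14.4 pos [ 0.5086 -0.2032  0.2953] yaw x 179.44 tool z [ 0.0128 -0.0072 -0.9999] yz -0.0071 F [ 0.4 -0.1 -2.4] T [-0.01 -0.07  0.06] w 0.0366 q [-0.379  0.184 -0.07   1.302 -0.002 -0.369]
0.255 0.3 n 7036 px [167 223 227  56] min [ 0.495  -0.2682  0.2581] max [ 0.5165 -0.138   0.3   ] med [ 0.5021 -0.2074  0.2762]
```

View pics/w7.png

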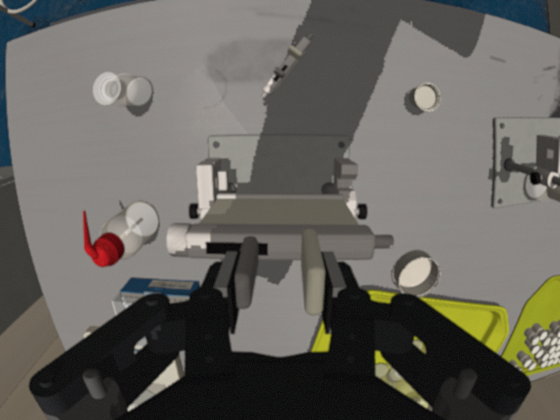

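The guard is off the stand: pin flush at the rail's left end (170,240), stub showing at the right (385,241). Next I'll measure how it sits in the hand.

```bash
cat >> h.py <<'E'
def guard_pose(hz):
    """guard from last wrist image; hz = guess of hinge height. rail top face band only"""
    s=monitor.sense(); T=s['ee_pos']; p,P=wworld()
    m=(P[...,2]>hz+.004)&(P[...,2]<hz+.017)&(np.hypot(P[...,0]-T[0],P[...,1]-T[1])<.075)&(abs(P[...,0]-T[0])<.022)
    n,l,st,_=cv2.connectedComponentsWithStats(m.astype(np.uint8)); 
    q=P[m]; 
    ys=np.arange(q[:,1].min()+.004,q[:,1].max()-.002,.004); out=[]
    for y in ys:
        k=q[abs(q[:,1]-y)<.002]
        if len(k)<10: continue
        top=np.percentile(k[:,2],75); t=k[k[:,2]>top-.0025]
        out.append([y,(t[:,0].min()+t[:,0].max())/2,np.ptp(t[:,0]),top])
    o=np.array(out); print((o*1000).round(1)); print('y range',q[:,1].min(),q[:,1].max())
    return o
E
python3 -c "
from h import *
pose(); guard_pose(.266)"
```

```text
t 14.5 pos [ 0.5069 -0.2025  0.291 ] yaw x 179.44 tool z [ 0.0073 -0.005  -1.    ] yz -0.0049 F [-0.6 -0.1 -2.8] T [ 0.05  0.04 -0.02] w 0.0365 q [-0.379  0.186 -0.077  1.299 -0.002 -0.369]
[[-264.2  506.1   14.7  275.6]
 [-260.2  505.9   15.   275.9]
 [-256.2  506.5   14.7  276.1]
 [-252.2  506.3   15.4  276.6]
 [-248.2  506.5   15.6  276.6]
 [-244.2  506.3   15.7  277. ]
 [-240.2  506.5   14.8  277.1]
 [-236.2  506.4   15.1  277.4]
 [-232.2  504.8   12.6  277.4]
 [-228.2  504.1    9.5  277.5]
 [-224.2  503.2    9.4  276.9]
 [-220.2  498.8    2.3  278.6]
 [-216.2  506.1   16.5  277.6]
 [-212.2  506.5   15.5  277.6]
 [-208.2  506.8   15.3  277.1]
 [-204.2  506.5   15.2  277.1]
 [-200.2  506.6   14.9  277.1]
 [-196.2  507.    16.2  277.2]
 [-192.2  506.1   20.5  277.9]
 [-188.2  495.6    1.2  281.7]
 [-184.2  499.9    8.1  277.4]
 [-180.2  504.4   10.4  277.1]
 [-176.2  504.4    9.8  277.4]
 [-172.2  506.9   15.2  277.4]
 [-168.2  506.9   15.3  277.5]
 [-164.2  507.5   15.1  277.5]
 [-160.2  507.3   15.   277.5]
 [-156.2  507.4   14.7  277.6]
 [-152.2  507.7   15.1  277.3]
 [-148.2  507.5    7.   271.3]
 [-144.2  507.6    6.7  271.5]
 [-140.2  507.7    5.6  271.7]]
y range -0.26820783677098947 -0.13814106606747856
```

Request:
{"op": "jog_arm", "data": {
  "moves": [
    [[-0.01,0.06,0.01],0,0.38],
    [[-0.02,0.14,0.01],0.01,0.38],
    [[-0.035,0.23,0.01],0.02,0.38],
    [[-0.05,0.32,0.01],0.03,0.38],
    [[-0.06,0.41,0.01],0.04,0.38],
    [[-0.07,0.5,0.01],0.05,0.38],
    [[-0.08,0.59,0.01],0.06,0.38],
    [[-0.09,0.66,0.01],0.07,0.38]
  ]
}}

```text
time: 15.3
ee_pos: [0.4599, 0.1297, 0.2936]
eef_rot: [-0.16, 3.134, -0.006]
wrist_force: [1.1, 0.6, -2.7]
grip_width: 0.0368
```

Request:
{"op": "jog_arm", "data": {
  "moves": [
    [[-0.005,0.06,0],0.01,0.38],
    [[-0.01,0.12,0],0.01,0.38],
    [[-0.015,0.17,0],0.01,0.38],
    [[-0.016,0.192,0],0.01,0.38],
    [[-0.016,0.192,0],0.01,0.38],
    [[-0.016,0.192,0],0.01,0.38],
    [[-0.016,0.192,0],0.01,0.38]
  ]
}}

```text
time: 16.0
ee_pos: [0.4534, 0.2225, 0.2948]
eef_rot: [-0.18, 3.131, -0.007]
wrist_force: [0.1, -0.2, -2.2]
grip_width: 0.0364
```

```bash
python3 -c "
from h import *
pose(); snap('wrist','w8.png'); pose()
p,P=wworld()
blobs(P,.129,.137,(.42,.49,.13,.31),20)
blobs(P,.150,.158,(.45,.53,.13,.31),20)
"
```

```text
t 16.0 pos [0.4534 0.2225 0.2948] yaw x -173.43 tool z [ 0.0055 -0.0043 -1.    ] yz -0.0049 F [ 0.1 -0.2 -2.2] T [ 0.   -0.02 -0.02] w 0.0364 q [ 0.46   0.112 -0.155  1.301 -0.006  0.346]
t 16.05 pos [0.4535 0.2225 0.2949] yaw x -173.44 tool z [ 0.0058 -0.004  -1.    ] yz -0.0047 F [ 0.6  0.2 -2.9] T [ 0.   -0.02 -0.02] w 0.0362 q [ 0.46   0.112 -0.155  1.301 -0.006  0.346]
0.129 0.137 n 653 px [197 168  19  44] min [0.4404 0.139  0.1291] max [0.4844 0.1588 0.1359] med [0.4595 0.1496 0.1336]
0.129 0.137 n 222 px [340 168  17  14] min [0.4242 0.276  0.1291] max [0.4387 0.2926 0.1359] med [0.4306 0.2844 0.1331]
0.129 0.137 n 101 px [344 198  12  15] min [0.4547 0.2855 0.129 ] max [0.4679 0.2971 0.1354] med [0.4594 0.2926 0.1328]
```

View pics/w8.png

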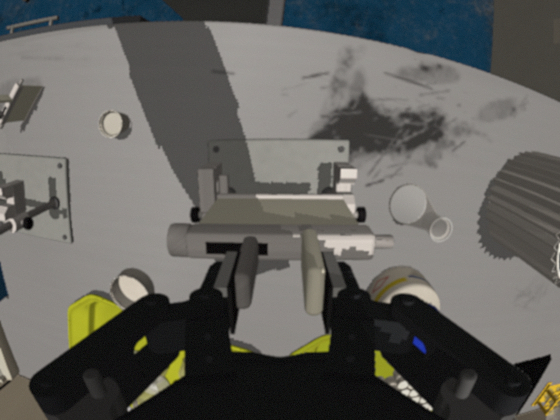

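The guard hangs over the goal stand: slot legs at (347,175), hole cheek at (206,185), level rail at y≈240. Next I'll compute its offset from the stand in the stand's axes.

```bash
cat >> h.py <<'E'
def rel(th=6.65,zr=.266,zc=(.130,.137),o=(.4545,.218),stand=True):
    p,P=wworld(); t=np.radians(th); c,s=np.cos(t),np.sin(t)
    D=P[...,:2]-np.array(o); X=D[...,0]*c+D[...,1]*s; Y=-D[...,0]*s+D[...,1]*c; Z=P[...,2]
    S=lambda m:'n%d x %.1f..%.1f y %.1f..%.1f z %.1f'%(m.sum(),*(1000*np.percentile(X[m],[1,99])),*(1000*np.percentile(Y[m],[1,99])),1000*np.median(Z[m]))
    if stand:
        cz=(Z>zc[0])&(Z<zc[1])&(abs(X)<.03)
        print('hole cheek',S(cz&(Y<-.055)&(Y>-.085))); print('slot front',S(cz&(Y>.05)&(Y<.085)&(X<0)))
    for nm,a,b in(('rail-',-.052,-.034),('rail mid',-.008,.012),('rail+',.034,.052)):
        m=(Y>a)&(Y<b)&(abs(X)<.014)&(Z>zr+.004)&(Z<zr+.02)
        h=np.percentile(Z[m],80); m&=Z>h-.0025
        print(nm,'xc %.1f w %.1f top %.1f'%(500*(X[m].min()+X[m].max()),1000*np.ptp(X[m]),1000*h))
    m=(abs(X)<.004)&(Z>zr-.002)&(Z<zr+.016)&(abs(Y)<.09); print('guard y ends',1000*Y[m].min(),1000*Y[m].max(),'->',1000*Y[m].min()+58.5,1000*Y[m].max()-71.5)
    m=(Y>.0615)&(Y<.072)&(abs(X)<.01)&(Z>zr-.004)&(Z<zr+.008); print('stub',S(m))
E
python3 -c "
from h import *
rel()"
```

```text
hole cheek n638 x -21.3..20.4 y -76.4..-60.8 z 133.6
slot front n211 x -21.7..-9.6 y 60.9..76.8 z 133.2
rail- xc -2.5 w 15.9 top 276.0
rail mid xc -2.7 w 15.5 top 276.9
rail+ xc -2.6 w 15.5 top 277.1
guard y ends -60.023449223965 69.54306975392679 -> -1.5234492239650024 -1.9569302460732132
stub n176 x -6.1..1.7 y 61.6..69.6 z 270.3
```

Request:
{"op": "jog_arm", "data": {
  "moves": [
    [[0.0016,0.0036,-0.04],0,0.38],
    [[0.0016,0.0036,-0.09],0,0.38],
    [[0.0016,0.0036,-0.14],0,0.38],
    [[0.0016,0.0036,-0.18],0,0.38],
    [[0.0016,0.0036,-0.21],0,0.38],
    [[0.0016,0.0036,-0.22],0,0.38],
    [[0.0016,0.0036,-0.22],0,0.38],
    [[0.0016,0.0036,-0.22],0,0.38]
  ]
}}

```text
time: 16.85
ee_pos: [0.4548, 0.2253, 0.1859]
eef_rot: [-0.181, 3.13, -0.005]
wrist_force: [-0.2, -0.0, -1.2]
grip_width: 0.0364
```

```bash
python3 -c "
from h import *
snap('wrist','w9.png'); pose()
rel(zr=.156)
"
```

```text
t 16.9 pos [0.4549 0.2255 0.1861] yaw x -173.38 tool z [ 0.0075 -0.0028 -1.    ] yz -0.0036 F [ 0.1  0.1 -2.3] T [ 0.04  0.01 -0.01] w 0.0363 q [ 0.464  0.161 -0.348  1.057 -0.006  0.349]
hole cheek n1035 x -21.3..29.3 y -76.4..-60.4 z 133.6
slot front n463 x -21.5..-3.3 y 50.8..77.3 z 133.2
rail- xc -0.9 w 15.3 top 167.0
rail mid xc -1.4 w 16.3 top 168.0
rail+ xc -0.9 w 15.8 top 168.3
guard y ends -57.370180943409046 72.61922849437019 -> 1.1298190565909536 1.1192284943701907
stub n237 x -4.6..3.4 y 61.6..71.8 z 161.4
```

Guard and stand agree within about 1 mm, with roughly 42 mm to go. I'll go down in stages and then feel for the seat.

Request:
{"op": "jog_arm", "data": {
  "moves": [
    [[0,-0.001,-0.015],0,0.38],
    [[0,-0.001,-0.03],0,0.38],
    [[0,-0.001,-0.042],0,0.38],
    [[0,-0.001,-0.05],0,0.38],
    [[0,-0.001,-0.056],0,0.38],
    [[0,-0.001,-0.06],0,0.38],
    [[0,-0.001,-0.06],0,0.38]
  ]
}}

```text
time: 17.6
ee_pos: [0.4541, 0.2249, 0.1548]
eef_rot: [-0.182, 3.131, -0.006]
wrist_force: [0.6, 0.1, -2.7]
grip_width: 0.0364
```

```bash
python3 -c "
from h import *
snap('wrist','w10.png'); pose()
rel(zr=.126)
p,P=wworld(); cv2.imwrite('pics/w10c.png',cv2.resize(p[190:330,120:440],(800,350),interpolation=cv2.INTER_CUBIC)[:,:,::-1])
"
```

```text
t 17.65 pos [0.4542 0.225  0.155 ] yaw x -173.36 tool z [ 0.0059 -0.0035 -1.    ] yz -0.0042 F [-0.3  0.4 -2.7] T [ 0.   -0.    0.04] w 0.0363 q [ 0.464  0.183 -0.396  0.988 -0.006  0.348]
hole cheek n2003 x -21.5..29.4 y -76.3..-55.4 z 133.6
slot front n882 x -21.8..-0.2 y 50.5..77.0 z 133.4
rail- xc -1.8 w 16.7 top 135.9
rail mid xc -2.1 w 16.2 top 136.9
rail+ xc -1.7 w 16.0 top 137.2
guard y ends -76.6420650901597 72.30097164781374 -> -18.142065090159704 0.8009716478137392
stub n485 x -9.5..9.9 y 61.7..71.7 z 128.5
```

View pics/w10c.png

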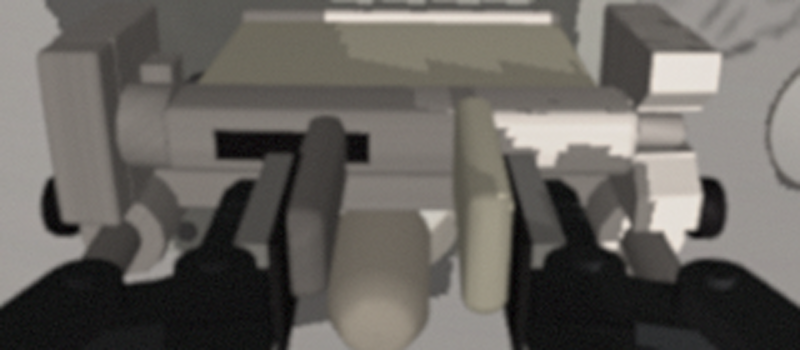

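The crop shows the stub at (660,130) centred between the slot legs, and the round rail end at (143,120) beside the hole cheek, over its ledge. I'll feel my way down.

Request:
{"op": "jog_arm", "data": {
  "moves": [
    [[0.001,0,-0.004],0,0.38],
    [[0.001,0,-0.008],0,0.38],
    [[0.001,0,-0.011],0,0.38],
    [[0.001,0,-0.014],0,0.38],
    [[0.001,0,-0.014],0,0.38]
  ]
}}

```text
time: 18.15
ee_pos: [0.4545, 0.2249, 0.1477]
eef_rot: [-0.182, 3.131, -0.006]
wrist_force: [-0.1, -0.3, -1.8]
grip_width: 0.0365
```

Request:
{"op": "jog_arm", "data": {
  "moves": [
    [[0,0,-0.002],0,0.38],
    [[0,0,-0.004],0,0.38],
    [[0,0,-0.004],0,0.38]
  ]
}}

```text
time: 18.45
ee_pos: [0.4546, 0.2249, 0.1459]
eef_rot: [-0.182, 3.131, -0.006]
wrist_force: [-0.1, -0.7, -2.4]
grip_width: 0.0366
```

Request:
{"op": "jog_arm", "data": {
  "moves": [
    [[0,0,-0.002],0,0.38],
    [[0,0,-0.002],0,0.38],
    [[0,0,-0.002],0,0.38]
  ]
}}

```text
time: 18.75
ee_pos: [0.4547, 0.225, 0.145]
eef_rot: [-0.182, 3.131, -0.006]
wrist_force: [1.2, 0.2, -3.1]
grip_width: 0.0365
```

Request:
{"op": "jog_arm", "data": {
  "moves": [
    [[0,0,-0.002],0,0.38],
    [[0,0,-0.002],0,0.38],
    [[0,0,-0.002],0,0.38]
  ]
}}

```text
time: 19.05
ee_pos: [0.4549, 0.2251, 0.1445]
eef_rot: [-0.182, 3.13, -0.006]
wrist_force: [-1.8, 0.9, 3.6]
grip_width: 0.0361
```

Request:
{"op": "jog_arm", "data": {
  "moves": [
    [[0,0,-0.002],0,0.38],
    [[0,0,-0.002],0,0.38],
    [[0,0,-0.002],0,0.38]
  ]
}}

```text
time: 19.35
ee_pos: [0.4551, 0.2252, 0.1441]
eef_rot: [-0.181, 3.129, -0.005]
wrist_force: [-3.4, 0.8, 9.6]
grip_width: 0.0366
```

```bash
python3 -c "
from h import *
snap('wrist','w11.png'); pose()
rel(zr=.116)
p,P=wworld(); cv2.imwrite('pics/w11c.png',cv2.resize(p[190:330,120:440],(800,350),interpolation=cv2.INTER_CUBIC)[:,:,::-1])
"
```

```text
t 19.4 pos [0.4551 0.2252 0.1441] yaw x -173.37 tool z [ 0.0072 -0.003  -1.    ] yz -0.0038 F [-2.9  0.3  8.9] T [-0.58  0.69 -0.19] w 0.0368 q [ 0.463  0.192 -0.412  0.962 -0.006  0.348]
hole cheek n2020 x -21.4..21.6 y -76.2..-60.2 z 133.5
slot front n641 x -21.8..-9.7 y 61.0..77.3 z 133.3
rail- xc -0.8 w 15.3 top 125.6
rail mid xc -1.1 w 16.1 top 126.4
rail+ xc -0.6 w 15.6 top 126.4
guard y ends -61.89439219586335 72.32761874067492 -> -3.3943921958633467 0.8276187406749216
stub n330 x -9.4..7.7 y 61.5..71.8 z 119.6
```

View pics/w11c.png

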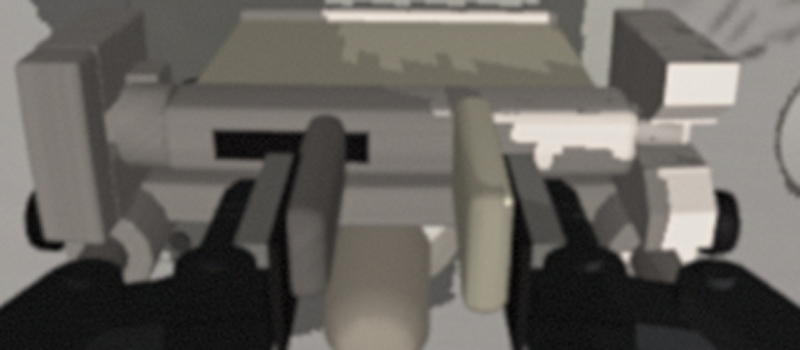

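The -y end is on its ledge: the rail top is 7.9 mm below the cheek top and should be 8. The stub end is about 1 mm short, with a slight sideways load, so I'll relieve x.

Request:
{"op": "jog_arm", "data": {
  "moves": [
    [[-0.001,0,0],0,0.38],
    [[-0.002,0,0],0,0.38],
    [[-0.002,0,0],0,0.38]
  ]
}}

```text
time: 19.7
ee_pos: [0.4547, 0.2252, 0.1442]
eef_rot: [-0.182, 3.128, -0.006]
wrist_force: [-0.8, 0.1, 8.1]
grip_width: 0.0366
```

```bash
python3 -c "
from h import *
snap('wrist'); pose()
rel(zr=.116)
"
```

```text
t 19.75 pos [0.4547 0.2252 0.1442] yaw x -173.35 tool z [ 0.0085 -0.0032 -1.    ] yz -0.0042 F [-1.8  0.6  7.1] T [-0.6   0.17 -0.08] w 0.0366 q [ 0.464  0.19  -0.413  0.961 -0.007  0.348]
hole cheek n1998 x -21.4..21.5 y -76.2..-60.3 z 133.5
slot front n639 x -21.7..-10.1 y 61.0..77.3 z 133.2
rail- xc -0.9 w 15.6 top 125.6
rail mid xc -1.4 w 16.1 top 126.4
rail+ xc -0.9 w 15.7 top 126.5
guard y ends -61.46714057349108 72.20173709838271 -> -2.967140573491079 0.7017370983827078
stub n311 x -9.7..7.8 y 61.5..71.9 z 119.7
```

Request:
{"op": "jog_arm", "data": {
  "moves": [
    [[-0.001,0,0],0,0.44],
    [[-0.001,0,0],0,0.46],
    [[-0.001,0,-0.001],0,0.48],
    [[-0.001,0,-0.001],0,0.5],
    [[-0.001,0,-0.001],0,0.5]
  ]
}}

```text
time: 20.25
ee_pos: [0.4535, 0.2249, 0.1426]
eef_rot: [-0.181, 3.13, -0.006]
wrist_force: [1.8, -2.2, 2.9]
grip_width: 0.0428
```

```bash
python3 -c "
from h import *
snap('wrist'); pose()
rel(zr=.116)
"
```

```text
t 20.3 pos [0.4534 0.2248 0.1426] yaw x -173.37 tool z [ 0.0064 -0.0037 -1.    ] yz -0.0044 F [ 2.3 -1.2  2.7] T [-0.2  -0.42 -0.1 ] w 0.0423 q [ 0.464  0.191 -0.416  0.96  -0.006  0.349]
hole cheek n1992 x -21.3..21.6 y -75.8..-60.2 z 133.5
slot front n634 x -21.7..-9.7 y 61.1..77.2 z 133.3
rail- xc -1.6 w 15.7 top 125.6
rail mid xc -2.1 w 15.8 top 126.1
rail+ xc -1.9 w 15.3 top 125.8
guard y ends -61.50347322049011 73.74422312523214 -> -3.0034732204901076 2.244223125232139
stub n250 x -9.3..6.8 y 61.5..71.9 z 119.1
```

The stub has dropped to its seat (rail top level at 125.8). I'll ease x back by 0.5 mm and let the pin out.

Request:
{"op": "jog_arm", "data": {
  "moves": [
    [[0.001,0,0],0,0.52],
    [[0.001,0,-0.001],0,0.55],
    [[0.001,0,-0.002],0,0.58],
    [[0.001,0,-0.002],0,0.62],
    [[0.001,0,-0.002],0,0.68],
    [[0.001,0,-0.002],0,0.76],
    [[0.001,0,-0.002],0,0.85],
    [[0.001,0,-0.002],0,0.95]
  ]
}}

```text
time: 21.1
ee_pos: [0.4535, 0.2253, 0.1415]
eef_rot: [-0.182, 3.131, -0.005]
wrist_force: [-0.9, -1.2, -0.5]
grip_width: 0.0813
```

```bash
python3 -c "
from h import *
snap('wrist'); pose()
rel(zr=.116)
p,P=wworld(); cv2.imwrite('pics/w12c.png',cv2.resize(p[190:330,120:440],(800,350),interpolation=cv2.INTER_CUBIC)[:,:,::-1])
t=np.radians(6.65);c,s=np.cos(t),np.sin(t);D=P[...,:2]-np.array((.4545,.218));Y=-D[...,0]*s+D[...,1]*c;X=D[...,0]*c+D[...,1]*s
for a,b in((-.04,0),(0,.04)):
    m=(P[...,2]>.163)&(P[...,2]<.176)&(Y>a)&(Y<b)&(abs(X)<.013); print(m.sum(),np.percentile(Y[m],[2,50,98])*1000)
"
```

```text
t 21.15 pos [0.4536 0.2252 0.1415] yaw x -173.34 tool z [ 0.0058 -0.0031 -1.    ] yz -0.0037 F [ 0.2  0.  -0.3] T [0.04 0.06 0.01] w 0.0813 q [ 0.464  0.193 -0.417  0.958 -0.005  0.348]
hole cheek n1808 x -21.3..20.5 y -76.2..-60.4 z 133.5
slot front n633 x -21.6..-9.7 y 61.2..77.1 z 133.2
rail- xc -1.4 w 15.6 top 125.7
rail mid xc -1.8 w 15.7 top 126.1
rail+ xc -1.7 w 15.5 top 125.8
guard y ends -62.343060949706256 74.00306555978776 -> -3.8430609497062562 2.503065559787757
stub n247 x -8.9..6.5 y 61.6..71.9 z 119.1
1481 [-39.13785403 -20.61569517 -14.19708328]
954 [19.65645488 23.07954893 27.43500538]
```

View pics/w12c.png

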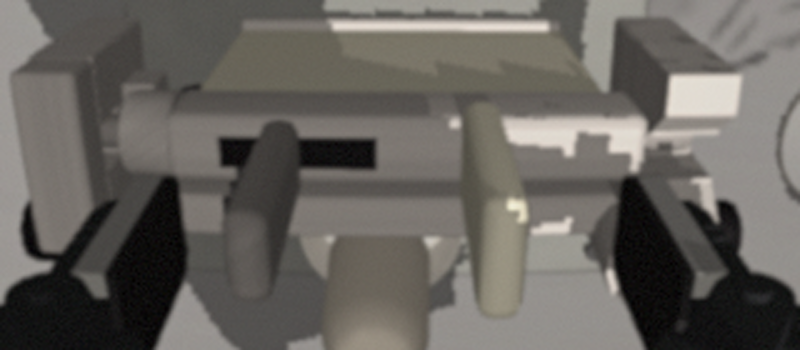

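The pin shows out between the rail and the hole cheek at (113,130), the tabs are apart, and the fingers are clear. I'll withdraw straight up and check.

Request:
{"op": "jog_arm", "data": {
  "moves": [
    [[0,0,0],0,1],
    [[0,0,0.02],0,1],
    [[0,0,0.06],0,1],
    [[0,0,0.12],0,1],
    [[0,0,0.2],0,1],
    [[0,0,0.28],0,1],
    [[0,0,0.3],0,1],
    [[0,0,0.3],0,1]
  ]
}}

```text
time: 21.95
ee_pos: [0.4549, 0.2256, 0.294]
eef_rot: [-0.181, 3.126, -0.003]
wrist_force: [0.2, 0.2, 0.1]
grip_width: 0.0853
```

```bash
python3 -c "
from h import *
snap('wrist'); pose()
rel(zr=.116)
p,P=wworld(); cv2.imwrite('pics/w13c.png',cv2.resize(p[130:270,150:410],(780,420),interpolation=cv2.INTER_CUBIC)[:,:,::-1])
t=np.radians(6.65);c,s=np.cos(t),np.sin(t);D=P[...,:2]-np.array((.4545,.218));Y=-D[...,0]*s+D[...,1]*c;X=D[...,0]*c+D[...,1]*s
for a,b in((-.04,0),(0,.04)):
    m=(P[...,2]>.166)&(P[...,2]<.176)&(Y>a)&(Y<b)&(abs(X)<.016); print(m.sum(),np.percentile(Y[m],[2,50,98])*1000,X[m].mean()*1000)
blobs(P,.09,.125,(.49,.56,.18,.27),30)
"
```

```text
t 22.0 pos [0.454  0.2251 0.292 ] yaw x -173.36 tool z [ 0.0072 -0.0029 -1.    ] yz -0.0037 F [-0.6  0.5 -0.3] T [ 0.01  0.   -0.09] w 0.0854 q [ 0.464  0.114 -0.159  1.292 -0.006  0.348]
hole cheek n718 x -21.5..28.9 y -76.6..-60.9 z 133.6
slot front n205 x -21.7..-9.1 y 60.9..76.6 z 133.3
rail- xc -1.4 w 14.5 top 125.6
rail mid xc -1.9 w 15.4 top 126.0
rail+ xc -1.9 w 15.1 top 125.7
guard y ends -76.95646453954375 73.56605813364855 -> -18.456464539543745 2.0660581336485535
stub n87 x -2.8..6.7 y 61.7..71.5 z 119.0
186 [-22.14535071 -18.32948158 -14.5290635 ] -2.8694868208906774
258 [19.55834702 23.5097506  27.27478477] -2.814339398492325
0.09 0.125 n 599 px [260 225  28  28] min [0.5073 0.2103 0.09  ] max [0.535  0.2405 0.1113] med [0.5177 0.225  0.1061]
```

```bash
python3 -c "
from workcell import order
print(order.finish_job())"
```

```text
the job is handed in; nothing more can be done
None
```

The guard now hangs on the goal stand, and I handed the job in at about 22 s of the 45 s allowed. I squeezed the two tabs to draw the pin, lifted the guard off, lowered it by feel and opened the fingers. The estimated force between guard and stand peaked at about 12 N on seating, against the 20 N limit.

**Last checks (wrist camera, gripper about 0.15 m above and touching nothing):**
- **Seat:** the rail top is level and 7.6 to 8 mm below the cheek tops (8 is fully seated).
- **Pin:** the tabs are 41.8 mm apart centre to centre (42 with the pin fully home).
- **Position:** the guard is about 2 mm towards the slot cheek in y and about 1.5 mm off in x, and parallel to the hinge line.
- **Flask:** it reads within about 3 mm of its first position, which I put down to viewing it from the other side.

**Problems and gaps:**
- **Wrist limit:** early on the last joint reached its limit and left a 5.6° tool tilt. I worked this out at the opposite limit before gripping, which cost a few seconds.
- **Camera offset:** camera readings of the guard in the hand differed from the arm's own position by 1 to 2 mm in x, so I relied on force and on comparing guard and cheeks at the same depth.
- **Not checked:** the last picture was past the viewing limit, so the final check rests on measured numbers only. I did not re-measure the other bystanders, though nothing suggested contact with them.

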